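# Pop the battery hatch of the airbrush compressor

## Task

The cells of the airbrush compressor on the table have to come out for charging: with a fingertip, press the larger of the two hatches on its top (the battery hatch) down at its raised pad once, until its push-push latch lets go, then let the hatch pop up by itself and leave it standing open. Do not push the open hatch back down, leave the smaller filter hatch shut, and neither shift nor lift the compressor or disturb the things around it.

Things in the scene. Friction and masses are not known exactly. Their poses are not given: they have to be found in the camera images.
- compressor: Grey airbrush compressor, loose on four rubber feet, 160 (x) x 240 (y) x 115 mm high, 2.4 kg. Origin: centre of its underside, on the table; z up. On its flat top lie two black hatches side by side, and along its +x side a black carrying handle (a bar along y, 170 mm long, top 153 mm above the table, 62 mm from the origin). Gauge and brass outlet on the -x face.
- battery_hatch_pad (a point): Centre of the top of the raised pad (a bar 18 (x) x 50 (y) mm) near the free -x edge of the battery hatch, the larger one, 71 mm from its hinge. Shut, it is 127 mm above the table, 12 mm above the compressor's top and 8 mm above the hatch plate. Moves and turns with the hatch.
- battery_hatch_hinge (a point): Middle of the battery hatch's hinge, which runs along the compressor's y at the hatch's +x edge, 116 mm up, 35 mm to +x and 50 mm to -y of the compressor's origin. From it the hatch, a black plate with grey cross ribs, 85 (x) x 110 (y) x 6 mm, reaches to -x.
- battery_hatch (a joint): Angle of the battery hatch, rad: 0 shut, latched; negative pressed in; stops at -0.08 (6 mm down at the pad) and 0.95 (open). Pressed in 3.5 mm (-0.044) or more its latch lets go; press to the stop. Takes about 4 N, nearly constant. As the finger leaves, a spring swings it to 0.95 in about 1 s and holds it. Too short a press leaves it latched; pushing it down once open latches it shut.
- filter_hatch_pad (a point): Centre of the top of the raised pad (18 x 26 mm) of the filter hatch, which is to stay shut: the smaller hatch, 85 (x) x 65 (y) mm with a round grey vent, centred 62 mm to the +y side of the compressor's origin; same hinge line and heights.
- filter_hatch (a joint): Angle of the filter hatch, rad; works like the battery hatch. 0 shut and latched: must stay so.
- bottle_dark: Bystander: black paint bottle, 48 mm across, 135 mm tall, loose; origin under its centre.
- bottle_brown: Bystander: brown paint bottle with a white cap, 48 mm across, 135 mm tall, loose; origin under its centre.
- paint_jar: Bystander: small glass paint jar, 60 mm across, 60 mm tall, loose; origin under its centre.
- brush_pot: Bystander: white pot 72 mm across, 85 mm tall, with three brushes standing to about 130 mm, loose; origin under its centre.
- tape_roll: Bystander: flat roll of masking tape, 84 mm across, 24 mm tall, loose; origin under its centre.
- palette_knife: Bystander: palette knife with a blade like a spatula, 200 mm long, lying loose on the table.
- palette_plate: Bystander: white plate used as a palette, 150 mm across, 16 mm tall, loose; origin under its centre.

How it is judged:
By the outcome, as a careful person would: the job done as asked, in the order asked, and still so for the second after the job is handed in, with the robot touching nothing.
It also fails if it takes over 32 s, if anything falls off the work surface, if the arm or the gripper's body presses on something with over 40 N, if the wrist force passes 120 N, or if a joint passes its speed limit or range.

## Robot

A 6-joint arm with a two-finger parallel gripper is mounted at the origin on the work surface. World frame = base frame: x ahead of the robot, y to its left, z up, the work surface at z = 0. Lengths are in m, angles in rad, forces in N, time in s.
With the tool pointing down it reaches from about 0.275 to 1 m from the base axis. Payload 8.4 kg.
Tool frame: the origin (TCP) lies on the centre line of the jaws, within the pads' length; the fingertips stand 17 mm ahead of it and the grasp point (between the pads) lies 2 mm behind it (bot.tcp_to_tips is the y of the fingertips in the tool frame, in m); y points along the fingers, z is the direction in which the jaws open and shut, and the axes are right-handed (so a half turn about y gives the same grasp; the last joint's range is limited). The gripper opens to 85 mm and grips with 20 to 120 N. Pads are 22 mm wide; open, the fingers measure 114 mm over their backs; the gripper's body (76 mm by 85 mm) begins 54 mm behind the grasp point. The pads swing forward as they close: fully open they stand 13 mm farther back than shut.
Start: joints at [1.312, 0.353, 1.633, -0, 1.155, -0.002], TCP at [0.159, 0.605, 0.248] pointing down, gripper open.
Joint ranges: [-2.63, 2.63], [-0.92, 2.1], [0.06, 2.66], [-1.3, 4.44], [0, 2.69], [-3.02, 3.02]. Speed limits (rad/s): [2.22, 2.22, 2.79, 3.14, 3.14, 3.14].

## Interface

Orientations are given as a unit quaternion [x, y, z, w].
In Python, from workcell import bot, hand, kinematics, get_obs, vision, hand_in gives the robot as it stands. The module is installed in compiled form; this text tells all that it offers. Calls block until the motion is done:
- bot.reach(position, orientation): joint-space move of the TCP to a pose.
- bot.servo_line(position, ori=None, velocity=0.15): straight line of the TCP; ori=None keeps the orientation; velocity is the mean speed in m/s.
- bot.goto_joints(angles): joint-space move.
- hand.move_gripper(opening, strength=None): finger opening in m; strength is the grip in N (None keeps the last); returns when the fingers have stopped.
- bot.dwell(seconds).
- kinematics.solve_ik(position, orientation): joint angles nearest the present ones, or None.
- get_obs(): the state.
- vision.read_camera(name): name is "side" or "top"; returns a dict with "frame" (420x560x3 uint8, red, green, blue), "intrinsics" (3x3 intrinsics, pixels), "view" (4x4, takes a point from world to camera coordinates). Camera axes: x right, y down, z forward; pixel columns grow to the right and rows downward; lengths in m; the calibration is good to about 2 mm. A picture is of the moment at which its call begins. There is no depth.
A pose or a line that the arm cannot do raises bot.IKError and nothing moves.
- hand_in(): hands the job in, once; it reports no verdict.
The state is a dict: "time_s": time; "joint_pos": joint angles; "joint_vel": joint speeds; "joint_efforts": joint torques, N m; "position": TCP position; "orientation": TCP orientation; "wrist_force": force on the tool from outside, world axes, zero at the start; "ft_torque": the same for the moment, N m; "gripper_width": finger opening in m.
Only numpy, scipy, OpenCV 4.12 (cv2) and the standard library are available. Lean on these libraries where they do the work, as an engineer would, in place of code of your own. Each camera call takes 0.05 s, during which the arm holds its last target.

## Working session

There is one attempt and no reset: what is moved stays moved. The work goes in short steps, each a Python script; the robot and the scene stay as the last script left them, time stands still between calls to the robot, and variables do not carry over. Pictures are saved under pics/ and viewed, and the job is handed in when it is done.

```bash
mkdir -p pics; python3 - <<'E'
from workcell import *
import cv2
for n in ("top","side"):
    c=vision.read_camera(n); cv2.imwrite(f"pics/{n}0.png",c["frame"][:,:,::-1]); print(n,c["intrinsics"].tolist(),c["view"].round(4).tolist())
o=get_obs(); print(o["time_s"],o["orientation"],o["wrist_force"],o["gripper_width"],bot.tcp_to_tips)
E
```

```text
top [[453.7916453006635, 0.0, 275.2363619912904], [0.0, 453.7916453006635, 210.89995095108105], [0.0, 0.0, 1.0]] [[0.0042, -1.0, 0.003, 0.0274], [-0.9767, -0.0047, -0.2146, 0.5621], [0.2146, -0.002, -0.9767, 1.3269], [0.0, 0.0, 0.0, 1.0]]
side [[448.75409214047954, 0.0, 278.36761131740093], [0.0, 448.75409214047954, 208.15060597046454], [0.0, 0.0, 1.0]] [[0.7295, -0.6839, 0.0073, -0.3896], [-0.469, -0.508, -0.7225, 0.344], [0.4978, 0.5237, -0.6914, 1.1875], [0.0, 0.0, 0.0, 1.0]]
0.1 [ 0.70174012 -0.09060776  0.09047615 -0.70083173] [ 0.7111134  -0.12764614  0.12219094] 0.08551403140333462 0.017
```

```bash
sleep 1
```

```text
(no output)
```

View pics/top0.png

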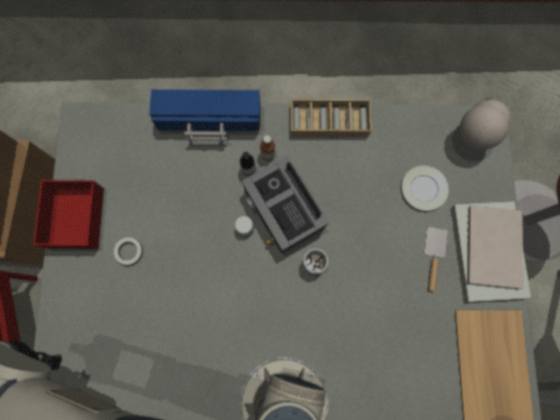

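View pics/side0.png

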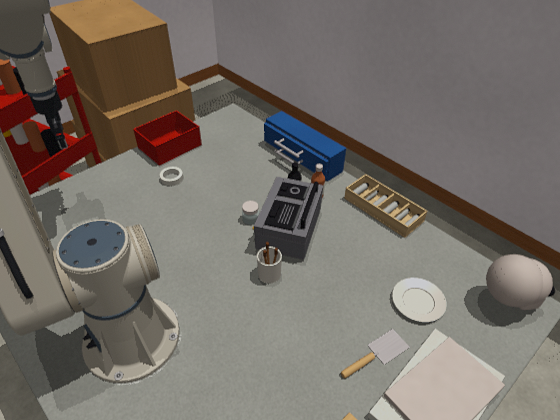

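The top view shows the compressor at about (285,204), with the filter hatch at the upper left and the battery hatch at the lower right. The brush pot is at (316,262), the jar at (244,226), and the bottles at (248,160) and (267,147). I'll enlarge both views.

```bash
python3 - <<'E'
import cv2
a=cv2.imread("pics/top0.png")[135:285,220:345]; cv2.imwrite("pics/topc.png",cv2.resize(a,None,fx=4,fy=4,interpolation=cv2.INTER_CUBIC)*1)
a=cv2.imread("pics/side0.png")[155:285,230:340]; 
cv2.imwrite("pics/sidec.png",cv2.resize(cv2.convertScaleAbs(a,alpha=1.6),None,fx=4.5,fy=4.5,interpolation=cv2.INTER_CUBIC))
E
```

```text
(no output)
```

View pics/topc.png

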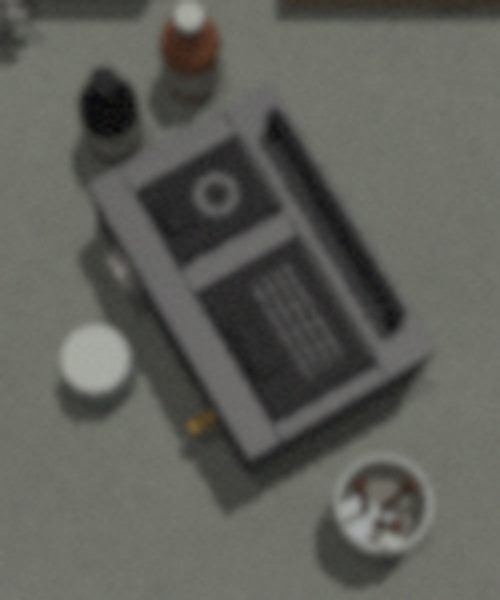

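View pics/sidec.png

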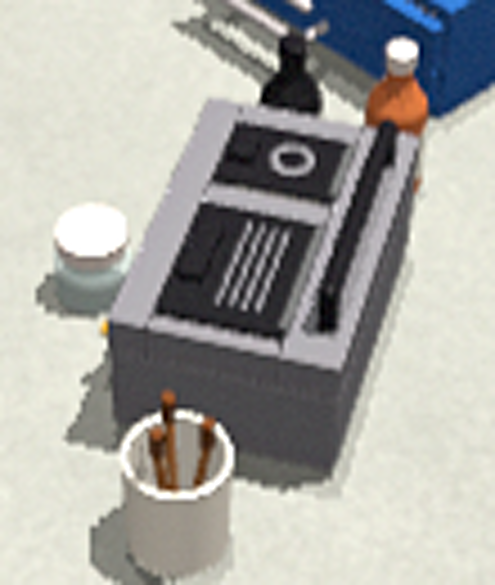

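```bash
cat > h.py <<'E'
import numpy as np
from workcell import *
from scipy.optimize import least_squares
def cam(n):
    c=vision.read_camera(n); return c["frame"],np.array(c["intrinsics"]),np.array(c["view"])
def proj(K,V,P):
    P=np.atleast_2d(P); q=(V[:3,:3]@P.T).T+V[:3,3]; q=q@K.T; return q[:,:2]/q[:,2:]
def back(K,V,uv,z):
    d=V[:3,:3].T@np.linalg.inv(K)@np.array([*uv,1.]); o=-V[:3,:3].T@V[:3,3]; return o+d*(z-o[2])/d[2]
E
python3 - <<'E'
from h import *
import json
ct=cam("top")[1:]; cs=cam("side")[1:]
T=lambda a:np.array(a)/4+[220,135]-.375   # resize centre offset
S=lambda a:np.array(a)/4.5+[230,155]-.39
body=np.array([[-80,120,115],[80,120,115],[80,-120,115],[-80,-120,115]])/1e3
hat=np.array([[-50,5,119],[35,5,119],[35,-105,119],[-50,-105,119]])/1e3
tb=T([(93,183),(270,95),(432,352),(250,460)]); th=T([(197,293),(297,235),(380,362),(272,425)])
sb=S([(208,100),(420,135),(340,368),(108,322)])
for a,b in zip(tb,sb): print(back(*ct,a,.115).round(3),back(*cs,b,.115).round(3))
def W(p,L):
    c,s=np.cos(p[2]),np.sin(p[2]); return L@np.array([[c,-s,0],[s,c,0],[0,0,1]]).T+[p[0],p[1],0]
def fit(use):
    def f(p):
        r=[]
        if 't' in use: r+=[proj(*ct,W(p,body))-tb,proj(*ct,W(p,hat))-th]
        if 's' in use: r+=[proj(*cs,W(p,body))-sb]
        return np.concatenate(r).ravel()
    r=least_squares(f,[.5,0,-.9+.5],loss='soft_l1'); print(use,r.x.round(4),r.fun.round(1)); return r.x
fit('t');fit('s');p=fit('ts')
print("pad",W(p,np.array([[-.036,-.050,.127]])),"hinge",W(p,np.array([[.035,-.05,.116]])),'pad px',proj(*ct,W(p,np.array([[-.036,-.050,.127]]))),proj(*cs,W(p,np.array([[-.036,-.050,.127]]))))
print("pot",back(*ct,T((385,503)),.085),"jar",back(*ct,T((96,358)),.06))
print('padside',back(*cs,S((200,250)),.127))
json.dump(p.tolist(),open("p.json","w"))
E
```

```text
[0.643 0.127 0.115] [0.641 0.127 0.115]
[ 0.712 -0.005  0.115] [ 0.727 -0.006  0.115]
[ 0.516 -0.123  0.115] [ 0.52  -0.127  0.115]
[0.436 0.01  0.115] [0.437 0.005 0.115]
t [ 0.5789  0.0023 -1.0415] [-1.7  0.2  0.3 -3.3  1.4  0.  -0.4  0.3  0.2  0.1  0.2  0.5 -1.3  0.5
  0.5 -0.8]
s [ 0.5814  0.     -1.0298] [-0.1 -0.8 -0.2  0.3  0.7  0.6 -0.4 -0.3]
ts [ 0.5797  0.0015 -1.0383] [-1.5  0.1  0.5 -3.6  1.8 -0.4  0.1  0.1  0.6 -0.1  0.5  0.2 -0.9  0.1
  0.9 -1.  -0.4 -0.8 -0.6  0.5 -0.5  0.7 -1.4 -0.5]
pad [[0.51830478 0.00713043 0.127     ]] hinge [[ 0.55435001 -0.05403934  0.116     ]] pad px [[283.11352662 220.77026779]] [[273.27567599 209.9758561 ]]
pot [ 0.40860292 -0.08990869  0.085     ] jar [0.52054593 0.12587052 0.06      ]
padside [0.51947805 0.00491938 0.127     ]
```

```bash
python3 - <<'E'
from h import *
import json,cv2
from scipy.spatial.transform import Rotation as R
p=json.load(open("p.json")); c,s=np.cos(p[2]),np.sin(p[2])
cy=np.array([-s,c,0]); y=np.array([0,0,-1.])
pad=np.array([p[0]+c*-.036+s*.05,p[1]+s*-.036-c*.05])
best=None
for sg in (1,-1):
    z=sg*cy; x=np.cross(y,z); q=R.from_matrix(np.c_[x,y,z]).as_quat()
    j=kinematics.solve_ik([*pad,.26],q); print(sg,j)
    if j is not None:
        d=abs(np.array(j)-get_obs()["joint_pos"]).max()
        if best is None or d<best[0]: best=(d,q)
q=best[1]; json.dump([pad.tolist(),q.tolist()],open("t.json","w"))
hand.move_gripper(0.0)
bot.reach([*pad,.26],q)
bot.servo_line([*pad,.175],velocity=.15)
o=get_obs(); print(o["time_s"],o["position"],o["wrist_force"],o["gripper_width"],bot.tcp_to_tips)
for n,b in(("top",(180,120,330,270)),("side",(200,100,350,250))):
    f=cam(n)[0][b[1]:b[3],b[0]:b[2],::-1]; cv2.imwrite(f"pics/{n}1.png",cv2.resize(cv2.convertScaleAbs(f,alpha=1.6),None,fx=4,fy=4,interpolation=cv2.INTER_CUBIC))
E
```

```text
1 [ 1.08625659e-02  1.74715778e-01  1.84625122e+00 -4.44089210e-16
  1.12062565e+00 -5.21626474e-01]
-1 [ 1.08625659e-02  1.74715778e-01  1.84625122e+00 -4.44089210e-16
  1.12062565e+00  2.61996618e+00]
4.1583 [0.51877262 0.00730908 0.17550836] [ 0.13041247  0.339501   -0.44419255] -0.00034497275032222897 0.017
```

View pics/top1.png

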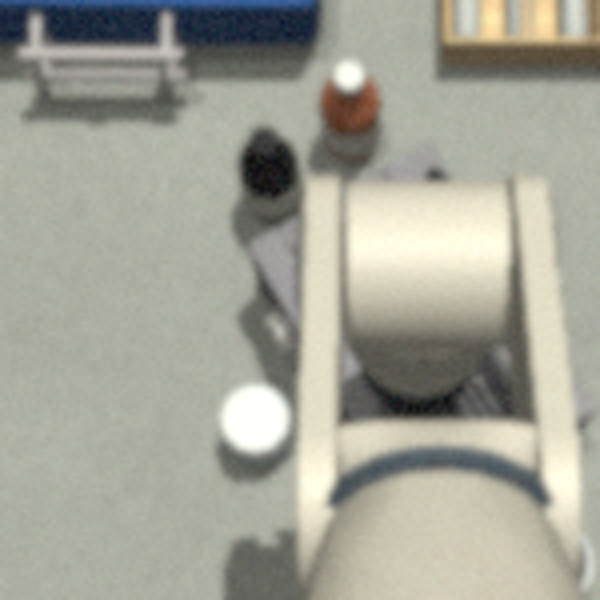

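View pics/side1.png

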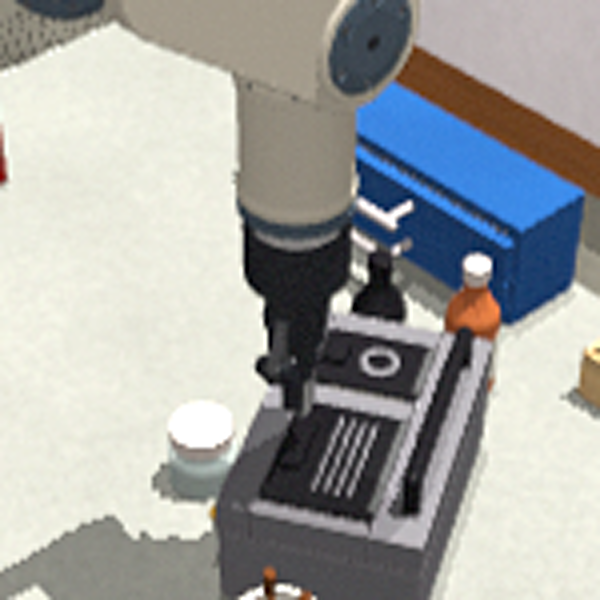

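The side view shows the fingertips at crop (297,412), right above the pad at about (295,443), and the arm is clear of everything. Next I press, watching the force.

```bash
python3 - <<'E'
from h import *
import json,cv2
pad,q=json.load(open("t.json")); 
bot.servo_line([*pad,.150],velocity=.1); f0=get_obs()["wrist_force"][2]
z=.150; hit=False
while z>.1325:
    z-=.001; bot.servo_line([*pad,z],velocity=.02)
    o=get_obs(); f=o["wrist_force"]-np.array([0,0,f0]); print(round(z,4),o["position"][2].round(4),f.round(1))
    if f[2]>12: hit=True;break
print("hit",hit,get_obs()["time_s"])
E
```

```text
0.149 0.1495 [-0.5 -0.2  0.3]
0.148 0.1481 [-0.5  0.8 -0.3]
0.147 0.1469 [ 0.7  0.8 -0.4]
0.146 0.1459 [0.2 0.4 0.4]
0.145 0.1449 [-0.1 -0.1  1.6]
0.144 0.1441 [-1.3 -0.2  1.8]
0.143 0.1431 [-0.9  2.7  3.8]
0.142 0.142 [-1.3  3.2  3.4]
0.141 0.141 [-1.4  4.   5. ]
0.14 0.14 [-2.   4.3  4.7]
0.139 0.139 [-1.5  3.4  5. ]
0.138 0.1385 [-2.8  3.5 10.7]
0.137 0.1381 [-6.   4.4 18.4]
hit True 7.9083
```

The force held at about 4–5 N from 0.144 to 0.139, then rose at the stop. That is 6 mm of travel, so the latch should have let go. Now I lift away, up and outward from the hinge.

```bash
python3 - <<'E'
from h import *
import json,cv2
pad,q=json.load(open("t.json")); p=json.load(open("p.json"))
out=np.array([-np.cos(p[2]),-np.sin(p[2])])
bot.servo_line([*(np.array(pad)+.03*out),.27],velocity=.25)
print(get_obs()["wrist_force"].round(1))
bot.reach([*(np.array(pad)+.16*out),.30],q)
bot.dwell(.8)
for n,b in(("top",(200,120,350,270)),("side",(200,100,350,250))):
    f=cam(n)[0][b[1]:b[3],b[0]:b[2],::-1]; cv2.imwrite(f"pics/{n}2.png",cv2.resize(cv2.convertScaleAbs(f,alpha=1.6),None,fx=4,fy=4,interpolation=cv2.INTER_CUBIC))
print(get_obs()["time_s"],get_obs()["wrist_force"].round(1))
E
```

```text
[-0.2  0.4 -1. ]
10.0917 [-0.8  0.3  0.6]
```

View pics/top2.png

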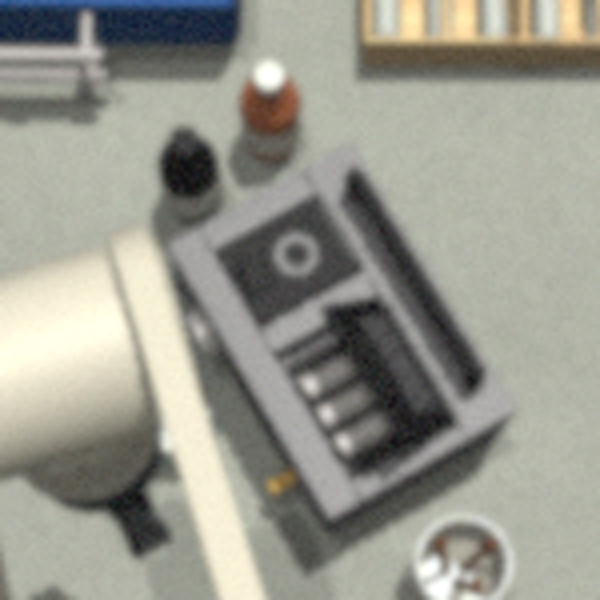

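View pics/side2.png

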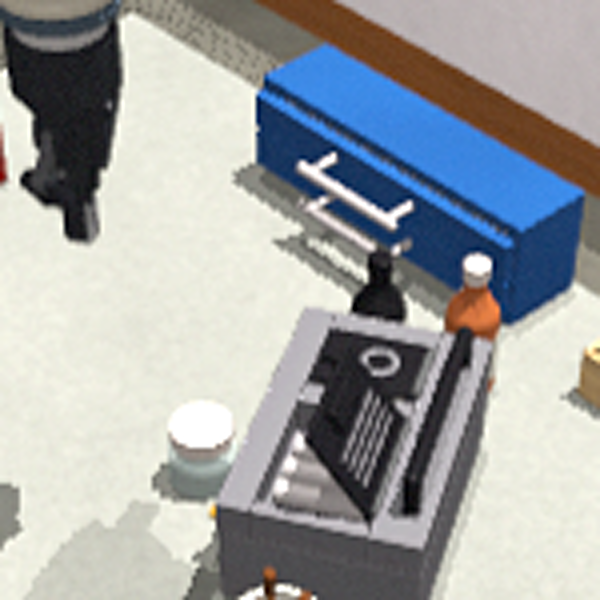

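The battery hatch is open at top crop (390,370) with the cells showing, and the filter hatch is flat. The compressor's corner is at (243,181) px, the same as before. The bottles and jar haven't moved.

```bash
python3 - <<'E'
from workcell import *
hand_in()
E
```

```text
the job is handed in; nothing more can be done
```

The battery hatch is open and the job is handed in. I pressed its pad once with the closed fingertips, straight down to the stop, then lifted away up and outward so it could pop up by itself.

- **Press:** the pad gave about 4–5 N over roughly 6 mm. The force then rose to 18 N at the stop, well past the 3.5 mm the latch needs.
- **Final pictures:** the battery hatch stands open with the cells showing, and the filter hatch is shut. The compressor's corner is at the same pixel as before, and the bottles, jar and brush pot look unmoved. I did not look again at the tape roll, palette knife or plate, but the arm never went low near them.
- **Robot:** it was clear and touching nothing about 10 s into the 32 s allowed.
- **Disagreements:** one compressor corner in the top view was about 3.6 pixels off my position fit. The two cameras put the compressor within 3 mm of each other, and the press landed on the pad at the expected height. I did not measure the hatch's open angle; by eye it is about the full 0.95 rad.

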